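Set the bearing nut of the runout stand

TASK

Pull the snap-fit yellow dust cap off the runout stand and set it down, without dropping it, in the blue tray. Then screw the knurled bearing nut down until it bottoms out, back it off a quarter turn for running clearance, and finish still gripping the nut steady right there, so that it can be locked while you hold it. Leave the loose flanges, the plug gauge and the spanner where they are.

Things in the scene. Friction and masses are not known exactly. Their poses are not given: they have to be found in the camera images.
- runout_stand: Fixed stand about one upright axis (mm above bench): green iron base 150 across; on it a stiffly turning hub: faceplate 120 across with a three-eared flange bolted on (ears reach 61 from the axis, top 64, bolt heads 69), shoulder 57 across, top 66, snout 43 across to 84, brass washer 39 across, 84 to 87; fixed threaded axle 23 across, end at 115. Origin: base centre, on the bench; z up the axis.
- dust_cap: Yellow plastic cap, mouth down over snout, nut and axle: outside 57 mm across, 56 mm high (top 122 mm above the bench when on), wall 3 mm, inner lip 46 mm across at the mouth, about 70 g. The spring balls snap in above the lip: a straight pull up of about 15 N frees it within 15 mm; it must rise 55 mm to clear the axle. Origin: centre of its mouth; z to its closed top.
- nut: Round knurled steel nut on the axle, under the cap until that is off: 40 mm across, 22 mm high. When bottomed its underside is 87 mm and its top 109 mm above the bench. A red paint stroke on its top and side marks its own +x. Origin: centre of its underside; it turns and rises with the thread.
- nut_turn (a joint): Rotation of the nut in rad: 0 when bottomed on the washer (a hard stop), growing as it is unscrewed, counter-clockwise seen from above (right-hand thread: clockwise goes down). 3 mm of height per turn. Starts between 2.2 and 4.0; unscrews to 6.0 at most. Light drag of 0.06 N m; it stays where it is left.
- tray: Fixed blue open tray, outside 170 mm (its x) by 140 mm (its y), 25 mm high, walls and floor 4 mm. Origin: centre of its underside on the bench.
- flange_low: Loose steel flange with three ears lying flat, 12 mm thick, ears reaching 61 mm from its centre, bore 58 mm, 450 g; bystander. Origin: centre of its underside.
- flange_top: Second such flange, lying on the first; bystander. Origin: centre of its underside.
- plug_gauge: Loose pen-like double-ended plug gauge lying on the bench along its x, 124 mm long, 14 mm thick, black handle; bystander. Origin: centre of its underside.
- spanner: Loose steel spanner lying flat along its x, 150 mm long, 38 mm wide at the jaw, 8 mm thick; bystander. Origin: centre of its underside.
- cap_seat (a point): Point on the stand's axis at the top of the shoulder, 66 mm above the bench, where the cap's mouth sits. Just above, three spring balls stand out of the snout to 25 mm from the axis, centred 75 mm above the bench; they hold the cap.
Mind the look-alikes: they are no part of the job. What is meant by the tray is not white, and is the larger of those in its own colour.

How it is judged:
On the way, in this order (a step that is already met when the one before it is completed fails the run):
1. the dust cap is off the stand, standing or lying released in the tray (x of dust_cap in the frame of tray between -0.085 and 0.085 m and y of dust_cap in the frame of tray between -0.07 and 0.07 m and height (world z) of dust_cap below 0.065 m and contact force between dust_cap and the arm below 0.2 N and contact force between dust_cap and the fingers below 0.2 N and linear speed of dust_cap below 0.03 m/s), for 0.2 s.
2. the nut is screwed down until it bottoms out (value of joint nut_turn below 0.07 rad), for 0.1 s.
3. the nut is backed off a quarter turn (value of joint nut_turn between 1.22 and 1.92 rad), for 0.1 s.
At the end, for the whole second after the job is handed in: The nut stands a quarter turn (1.57 rad, within 0.35 rad) back from bottomed, at rest and gripped by the fingers with more than 5 N; the dust cap lies at rest in the tray (all of step 3 and velocity of joint nut_turn between -0.1 and 0.1 rad/s and contact force between the fingers and nut above 5 N and x of dust_cap in the frame of tray between -0.085 and 0.085 m and y of dust_cap in the frame of tray between -0.07 and 0.07 m and height (world z) of dust_cap below 0.065 m and linear speed of dust_cap below 0.03 m/s); the arm keeps its last pose, push and grip.
It fails at once if a loose flange, the plug gauge or the spanner is shifted by more than 20 mm (distance of any of flange_low, flange_top, plug_gauge, spanner from where it was at the start of the episode above 0.02 m).
It fails at once if the dust cap is let fall from over 65 mm above the bench (horizontal distance between dust_cap and cap_seat above 0.06 m and height (world z) of dust_cap above 0.065 m and contact force between dust_cap and anything else below 0.02 N).
It also fails if it takes over 61 s, if anything falls off the work surface, if the arm or the gripper's body presses on something with over 40 N, if the wrist force passes 120 N, or if a joint passes its speed limit or range.

ROBOT

A 6-joint arm with a two-finger parallel gripper is mounted at the origin on the work surface. World frame = base frame: x ahead of the robot, y to its left, z up, the work surface at z = 0. Lengths are in m, angles in rad, forces in N, time in s.
With the tool pointing down it reaches from about 0.35 to 0.85 m from the base axis. Payload 8.1 kg.
Tool frame: the origin (TCP) lies on the front face of the gripper's body, between the roots of the fingers; the fingertips stand 84 mm ahead of it and the grasp point (between the pads) lies 65 mm ahead of it; z points along the fingers, y is the line along which they close (so a half turn about z gives the same grasp; the last joint's range is limited). The gripper opens to 93 mm and grips with 3 to 60 N. Pads are 15 mm wide; open, the fingers measure 128 mm over their backs; the gripper's body (75 mm by 188 mm) begins 65 mm behind the grasp point.
Start: joints at [1.106, 0.13, 1.488, -0, 1.523, -0.085], TCP at [0.222, 0.557, 0.303] pointing down, gripper open.
Joint ranges: [-2.96, 2.96], [-0.89, 2.26], [0.02, 2.5], [-1.34, 4.48], [0, 2.73], [-2.66, 2.66]. Speed limits (rad/s): [2.39, 2.39, 2.79, 3.14, 3.14, 3.14].

INTERFACE

Orientations are given as a unit quaternion [x, y, z, w].
In Python, from plant import r gives the robot as it stands.
- The arm moves only by the shell command python3 -m handwheel 'ROWS' [OPENING]. ROWS is JSON, a list of rows, each a list of 2 entries, a list of its own where there are three numbers: the shift along the tool's x, y, z in mm, then the turn, a rotation vector about the tool's x, y, z in degrees. A call has 1 to 10 rows; each row shifts and turns the commanded pose from where the row before left it, along the tool's axes as they then stand; what a row does not reach is not made up. A row lasts 1/12 s, in which the tool goes at most 41.7 mm and 7.16 degrees, less where a joint would pass 70% of its speed; a pose out of reach is approached as far as the arm can. A call with a gripper value outside its range is refused whole. OPENING is the finger opening in mm, from 0 to 93, set as the call begins (- or left out, the last holds). The fingers move at their own pace and stop on an object; the grip force is fixed at half the most. Time passes only in rows, so rows that do not move let the fingers close. It gives the time, the measured TCP pose, the force, the opening and the grip force at its end, in the units of the state.
- r.observe(): the state, without advancing time (a new reading comes with each control period).
- r.capture(name): name is "side" or "top"; returns the picture (384x512x3 uint8, red, green, blue); there is no depth.
- r.calibration(name): a dict with "intrinsics" (3x3 intrinsics, pixels), "k1" (the pictures are not rectified: a ray, as slopes to the right and down, at radius r is drawn at 1 + k1 r^2 times it, then the intrinsics apply), "R" (3x3) and "t" (3): a world point X has camera coordinates R X + t. Camera axes: x right, y down, z forward; pixel columns grow to the right and rows downward; lengths in m; the calibration is good to about 2 mm. A picture is of the moment at which its call begins. calibration takes no time and is no camera call.
- r.job_done(): hands the job in; it is judged then, once.
The state is a dict: "time_s": time; "joints": joint angles; "qd": joint speeds; "tau": joint torques, N m; "tcp_pos": TCP position; "eef_rot": TCP orientation; "wrist_force": force on the tool from outside, world axes, zero at the start; "ft_torque": the same for the moment, N m; "finger_gap": finger opening in m; "grip_force": force on a finger pad.
Only numpy, scipy, OpenCV 4.12 (cv2) and the standard library are available. Lean on these libraries where they do the work, as an engineer would, in place of code of your own. Each camera call takes 0.05 s, during which the arm holds its last target. There are 200 camera calls.

## Working session

There is one attempt and no reset: what is moved stays moved. The work goes in short steps, Python scripts to look and compute and a shell command to move; the robot and the scene stay as the last step left them, time stands still between calls to the robot, and variables do not carry over. Pictures are saved under pics/ and viewed, at most 10 in all, crops included, and the job is handed in when it is done.

```bash
ls; mkdir -p pics; python3 - <<'E'
from plant import r
import cv2
for n in("side","top"):
    im=r.capture(n); cv2.imwrite(f"pics/{n}0.png",im[:,:,::-1])
    c=r.calibration(n); print(n,c)
o=r.observe(); print(o)
E
```

```text
pics
side {'intrinsics': array([[374.34044147,   0.        , 250.66042658],
       [  0.        , 374.34044147, 192.16799204],
       [  0.        ,   0.        ,   1.        ]]), 'k1': -0.11403016933604009, 'R': array([[ 0.99580637, -0.09100942,  0.00932511],
       [-0.06389736, -0.76483568, -0.64104875],
       [ 0.06547365,  0.63776458, -0.76744351]]), 't': array([-0.54347342,  0.08977015,  1.1302442 ])}
top {'intrinsics': array([[348.93368907,   0.        , 257.65907003],
       [  0.        , 348.93368907, 195.98055487],
       [  0.        ,   0.        ,   1.        ]]), 'k1': -0.00424406752568117, 'R': array([[-1.31048034e-03, -9.99916587e-01,  1.28491732e-02],
       [-9.96849016e-01,  2.87154725e-04, -7.93218554e-02],
       [ 7.93115492e-02, -1.29126354e-02, -9.96766242e-01]]), 't': array([0.02543141, 0.5736211 , 0.8925575 ])}
{'time_s': 0.1, 'joints': array([ 1.10560526e+00,  1.31083149e-01,  1.48914768e+00, -2.76343937e-05,
        1.52299900e+00, -8.54188306e-02]), 'qd': array([ 0.00133186, -0.00173489, -0.00292925, -0.00012152,  0.00041002,
        0.00089583]), 'tau': array([ 8.71042084e-04, -5.61338067e+01, -4.93096089e+01,  7.69553916e-02,
        2.90051621e-02, -8.73602374e-06]), 'tcp_pos': array([0.22225754, 0.55692158, 0.30180619]), 'eef_rot': array([ 1.88746339e-01,  9.82025534e-01, -7.91513681e-04, -2.09244181e-04]), 'wrist_force': array([-0.38488668, -0.45161719,  0.36002524]), 'ft_torque': array([ 0.03578132, -0.00393501, -0.01524993]), 'grip_force': 0.0, 'finger_gap': 0.09295708013683189}
```

View pics/side0.png

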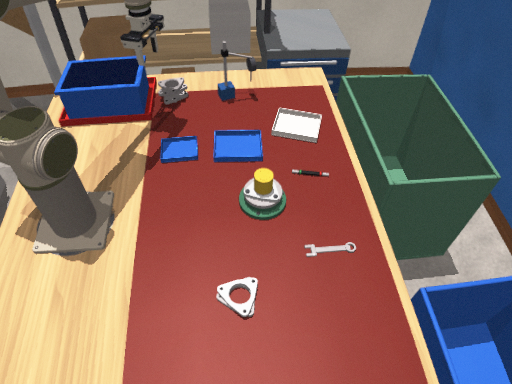

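View pics/top0.png

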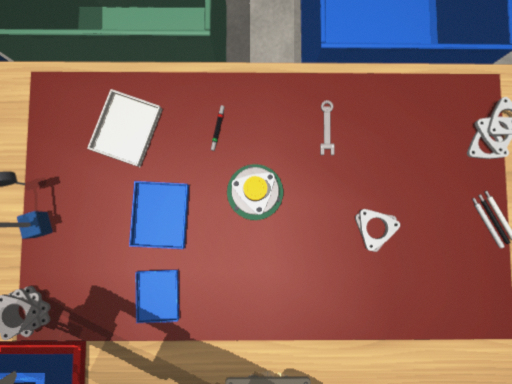

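The side view shows the capped stand at about (263,190) and the top view at (256,189). Candidates for the tray, by top-view pixel:
- Blue, larger: (159,215)
- Blue, smaller: (158,296)
- White: (125,128)
- Blue crate in the red tray: (30,370), too tall to be the tray

The only yellow object is at (256,188). The loose flanges are at (377,229) and the far ones at (495,130). I choose the larger blue tray and will check its size next.

```bash
cat > h.py <<'E'
import numpy as np, cv2
from plant import r
def ray(n,p):
    c=r.calibration(n);K=c["intrinsics"]
    d=cv2.undistortPoints(np.array([[p]],float),K,np.array([c["k1"],0,0,0.]))[0,0]
    R=c["R"];return -R.T@c["t"],R.T@np.r_[d,1]
def plane(n,p,z):
    o,d=ray(n,p);return o+d*(z-o[2])/d[2]
def proj(n,X):
    c=r.calibration(n);rv=cv2.Rodrigues(c["R"])[0]
    return cv2.projectPoints(np.array([X],float),rv,c["t"],c["intrinsics"],np.array([c["k1"],0,0,0.]))[0][0,0]
def tri(pa,pb):
    (o1,d1),(o2,d2)=ray("top",pa),ray("side",pb)
    A=np.c_[d1,-d2];s=np.linalg.lstsq(A,o2-o1,rcond=None)[0]
    a,b=o1+s[0]*d1,o2+s[1]*d2;return (a+b)/2,np.linalg.norm(a-b)
def mask(im,lo,hi):
    return cv2.inRange(cv2.cvtColor(im,cv2.COLOR_RGB2HSV),np.array(lo),np.array(hi))
def blobs(m,amin=60):
    cs=cv2.findContours(m,cv2.RETR_EXTERNAL,cv2.CHAIN_APPROX_NONE)[0]
    return sorted([c for c in cs if cv2.contourArea(c)>amin],key=cv2.contourArea,reverse=True)
E
python3 - <<'E'
from h import *
np.set_printoptions(precision=4,suppress=True)
I={n:cv2.imread(f"pics/{n}0.png")[:,:,::-1].copy() for n in("top","side")}
for n in I:
    for c in blobs(mask(I[n],(22,150,90),(32,255,255)),40):
        x,y,w,h=cv2.boundingRect(c);print(n,"yellow",(x,y,w,h),cv2.contourArea(c), plane(n,cv2.minEnclosingCircle(c)[0],.122))
    for c in blobs(mask(I[n],(100,120,50),(125,255,255)),300):
        q=cv2.minAreaRect(c)
        if not(100<q[0][0]<300 and 100<q[0][1]<340): continue
        B=np.array([plane(n,p,.025) for p in cv2.boxPoints(q)])
        print(n,"blue",q[0],B.mean(0),[np.linalg.norm(B[i]-B[(i+1)%4]) for i in range(2)],np.degrees(np.arctan2(*(B[1]-B[0])[1::-1])))
    g=[c for c in blobs(mask(I[n],(65,100,20),(90,255,140)),200)]
    for c in g:
        q=cv2.fitEllipse(c)
        if 200<q[0][0]<300 and 150<q[0][1]<250: print(n,"green",q,plane(n,q[0],.02))
im=I["top"]; a=cv2.resize(im[100:340,70:310],(720,720)[:2])[:600]
b=cv2.resize(I["side"][110:230,150:310],(800,600),interpolation=cv2.INTER_CUBIC);cv2.imwrite("pics/crop1.png",b[:,:,::-1])
E
```

```text
top yellow (244, 177, 23, 23) 396.0 [0.5845 0.0325 0.122 ]
top blue (158.8313751220703, 214.69528198242188) [0.5254 0.2816 0.025 ] [np.float64(0.16883727356163813), np.float64(0.1440501833561357)] -2.383531480775336
top blue (157.0, 295.5) [0.3193 0.2821 0.025 ] [np.float64(0.10740290266861667), np.float64(0.12778346364561655)] -90.14161469438343
side yellow (254, 169, 19, 25) 368.5 [0.5818 0.0093 0.122 ]
side blue (238.0, 145.5) [0.5254 0.2708 0.025 ] [np.float64(0.17623835538065336), np.float64(0.15990905392133115)] -4.7131911394611485
side blue (178.27783203125, 148.63021850585938) [0.3154 0.2715 0.025 ] [np.float64(0.13656923098091805), np.float64(0.12444097462211137)] 2.856870967753572
```

View pics/crop1.png

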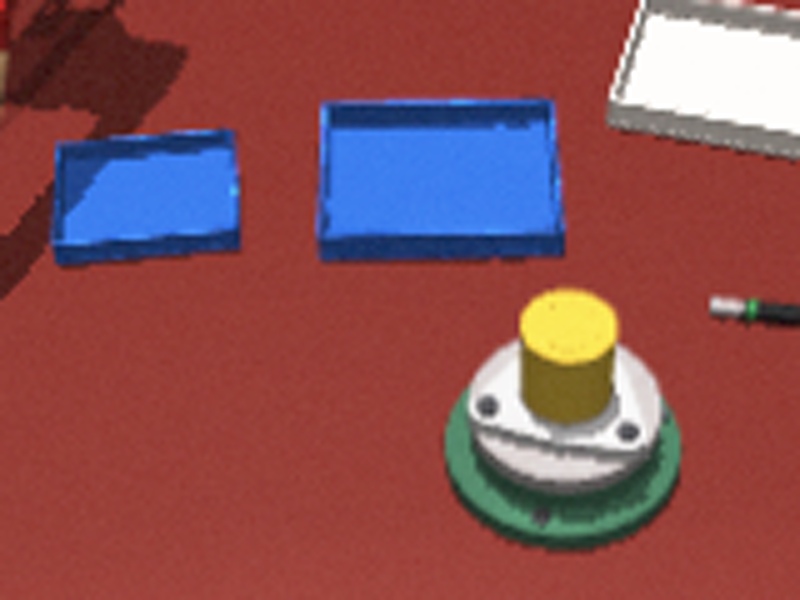

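The crop shows the yellow cap on the green-based stand, with the cap's top face at side pixel (263.6,175). The larger blue tray, at (238,146), measures about 169 x 144 mm in the top view, which matches the description. Next I refine the axis and compute the move.

```bash
cat >> h.py <<'E'
from scipy.spatial.transform import Rotation as Ro
def st():
    o=r.observe();R=Ro.from_quat(o["eef_rot"]).as_matrix()
    print("t",round(o["time_s"],2),"tcp",o["tcp_pos"].round(4),"q",o["joints"].round(3),"F",o["wrist_force"].round(1),"M",o["ft_torque"].round(2),"gap",round(o["finger_gap"]*1e3,1),"grip",round(float(o["grip_force"]),1))
    return o,R
def to(p,yaw=None):
    "shift in tool mm to world TCP p; turn deg about tool z so that tool y heads to yaw deg"
    o,R=st();print("tool z",R[:,2].round(4),"shift",(R.T@(np.array(p)-o["tcp_pos"])*1e3).round(1),"y heading",np.degrees(np.arctan2(R[1,1],R[0,1])).round(2))
E
python3 - <<'E'
from h import *
np.set_printoptions(precision=4,suppress=True)
I={n:cv2.imread(f"pics/{n}0.png")[:,:,::-1].copy() for n in("top","side")}
P={}
for n in I:
    for v in (90,170,200):
        c=blobs(mask(I[n],(22,120,v),(32,255,255)),40)[0];e=cv2.fitEllipse(c);P[n]=e[0];print(n,v,e,plane(n,e[0],.122))
print(tri(P["top"],P["side"]))
# flange/bolts: green base ellipse
for n in I:
    m=mask(I[n],(60,80,20),(95,255,160)); w=np.zeros_like(m); u,v=map(int,P[n]); w[v-40:v+60,u-45:u+45]=255
    c=cv2.convexHull(np.vstack(blobs(m&w,20)));e=cv2.fitEllipse(c);print(n,"base",e,plane(n,e[0],.01))
    # dark bolt heads
    hsv=cv2.cvtColor(I[n],cv2.COLOR_RGB2HSV)
    d=cv2.inRange(hsv,(0,0,0),(180,110,95))&w
    for c in blobs(d,3): print(n,"dark",cv2.minEnclosingCircle(c),plane(n,cv2.minEnclosingCircle(c)[0],.069))
to((.583,.03,.25))
E
```

```text
top 90 ((254.96875, 188.06683349609375), (22.605892181396484, 23.463890075683594), 12.574417114257812) [0.5843 0.0325 0.122 ]
top 170 ((254.95794677734375, 187.8743133544922), (22.605497360229492, 23.055776596069336), 36.84288024902344) [0.5848 0.0326 0.122 ]
top 200 ((254.9776153564453, 187.76051330566406), (22.54572296142578, 22.81037139892578), 43.12197494506836) [0.585  0.0325 0.122 ]
side 90 ((263.1764221191406, 180.72470092773438), (18.61632537841797, 26.248390197753906), 1.0771446228027344) [0.5818 0.0097 0.122 ]
side 170 ((263.2395935058594, 175.34652709960938), (13.327404975891113, 18.39261817932129), 91.88336181640625) [0.5844 0.0306 0.122 ]
side 200 ((263.2509460449219, 175.17942810058594), (12.95766830444336, 18.368854522705078), 91.8842544555664) [0.5845 0.0313 0.122 ]
(array([0.5849, 0.0325, 0.1206]), np.float64(0.0005214574971566303))
top base ((254.78550720214844, 191.8070831298828), (54.06785583496094, 54.819278717041016), 97.33712768554688) [0.5858 0.0324 0.01  ]
side base ((262.1103210449219, 199.5813446044922), (37.80724334716797, 46.25214767456055), 93.52366638183594) [0.5846 0.0296 0.01  ]
side dark ((262.5, 200.0), 18.741764068603516) [ 0.5784 -0.019   0.069 ]
side dark ((262.5, 204.5), 22.5500431060791) [ 0.5766 -0.0357  0.069 ]
side dark ((304.0, 172.0), 3.1623775959014893) [0.7215 0.0824 0.069 ]
t 0.1 tcp [0.2223 0.5569 0.3018] q [ 1.106  0.131  1.489 -0.     1.523 -0.085] F [-0.4 -0.5  0.4] M [ 0.04 -0.   -0.02] gap 93.0 grip 0.0
tool z [-0.0007 -0.0015 -1.    ] shift [-530.4 -355.6   52.3] y heading 68.24
```

```bash
python3 -m handwheel '[[[-29,-20,0],[0,0,0]],[[-29,-20,0],[0,0,0]],[[-29,-20,0],[0,0,0]],[[-29,-20,0],[0,0,0]],[[-29,-20,0],[0,0,0]],[[-29,-20,0],[0,0,0]],[[-29,-20,0],[0,0,0]],[[-29,-20,0],[0,0,0]],[[-29,-20,0],[0,0,0]]]' 93
python3 -m handwheel '[[[-29,-20,0],[0,0,0]],[[-29,-20,0],[0,0,0]],[[-29,-20,0],[0,0,0]],[[-29,-20,0],[0,0,0]],[[-29,-20,0],[0,0,0]],[[-29,-20,0],[0,0,0]],[[-29,-20,0],[0,0,0]],[[-29,-20,0],[0,0,0]],[[-8,5,0],[0,0,0]],[[0,0,0],[0,0,0]]]'
python3 -c "
from h import *
to((.5849,.0322,.164))"
```

```text
time_s: 0.85
tcp_pos: [0.3985, 0.2917, 0.3024]
eef_rot: [0.189, 0.982, -0.0, -0.0]
wrist_force: [-0.1, -0.1, -0.8]
finger_gap: 0.0929
grip_force: 0.0
time_s: 1.68
tcp_pos: [0.5646, 0.0586, 0.3019]
eef_rot: [0.19, 0.982, -0.0, -0.0]
wrist_force: [0.2, -1.0, -0.6]
finger_gap: 0.0931
grip_force: 0.0
t 1.68 tcp [0.5646 0.0586 0.3019] q [ 0.013  0.044  1.581  0.     1.517 -1.175] F [ 0.2 -1.  -0.6] M [ 0.02 -0.02 -0.02] gap 93.1 grip 0.0
tool z [-8.e-04  0.e+00 -1.e+00] shift [-28.8 -16.9 137.9] y heading 68.05
```

```bash
python3 -m handwheel '[[[-14,-8,25],[0,0,0]],[[-15,-9,30],[0,0,0]],[[0,0,25],[0,0,0]],[[0,0,0],[0,0,0]],[[0,0,0],[0,0,0]],[[0,0,0],[0,0,0]]]'
python3 -c "
from h import *
to((.5849,.0322,.164))
for n in('top','side'): cv2.imwrite(f'pics/{n}1.png',r.capture(n)[:,:,::-1])
a=cv2.imread('pics/top1.png')[120:260,170:330];b=cv2.imread('pics/side1.png')[80:220,180:340]
cv2.imwrite('pics/ab1.png',cv2.resize(np.hstack([a,b]),(800,350)))"
```

```text
time_s: 2.18
tcp_pos: [0.5842, 0.0348, 0.2242]
eef_rot: [0.188, 0.982, 0.0, 0.0]
wrist_force: [0.1, 0.1, -0.2]
finger_gap: 0.0928
grip_force: 0.0
t 2.18 tcp [0.5842 0.0348 0.2242] q [-0.028  0.139  1.624  0.     1.378 -1.22 ] F [ 0.1  0.1 -0.2] M [ 0.01  0.   -0.06] gap 92.8 grip 0.0
tool z [ 1.e-03  2.e-04 -1.e+00] shift [-1.6 -2.1 60.2] y heading 68.3
```

View pics/ab1.png

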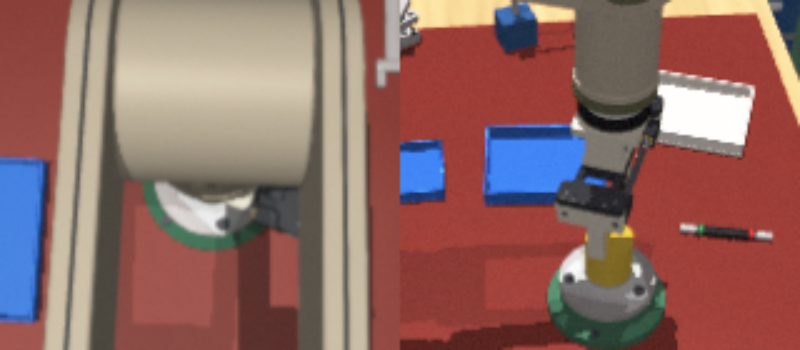

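The side crop shows the open fingers straddling the cap from above: near finger at (597,240), cap at (610,258). The arm hides the stand in the top view. Now I correct the small offset, descend and close.

```bash
python3 -m handwheel '[[[-1.5,-2,20],[0,0,0]],[[0,0,20],[0,0,0]],[[0,0,20],[0,0,0]],[[0,0,0],[0,0,0]],[[0,0,0],[0,0,0]],[[0,0,0],[0,0,0]]]'
python3 -c "
from h import *
to((.5849,.0322,.164))"
python3 -m handwheel '[[[0,0,0],[0,0,0]],[[0,0,0],[0,0,0]],[[0,0,0],[0,0,0]],[[0,0,0],[0,0,0]],[[0,0,0],[0,0,0]],[[0,0,0],[0,0,0]],[[0,0,0],[0,0,0]],[[0,0,0],[0,0,0]]]' 40
python3 -c "
from h import *
to((.5849,.0322,.164))"
```

```text
time_s: 2.78
tcp_pos: [0.5858, 0.0316, 0.165]
eef_rot: [0.189, 0.982, 0.0, 0.001]
wrist_force: [-0.6, -0.2, 0.1]
finger_gap: 0.0931
grip_force: 0.0
t 2.78 tcp [0.5858 0.0316 0.165 ] q [-0.033  0.199  1.671  0.     1.27  -1.225] F [-0.6 -0.2  0.1] M [0.   0.04 0.01] gap 93.1 grip 0.0
tool z [ 2.7e-03 -1.0e-04 -1.0e+00] shift [1.  0.2 1. ] y heading 68.26
time_s: 3.45
tcp_pos: [0.5853, 0.0324, 0.1632]
eef_rot: [0.189, 0.982, 0.001, 0.001]
wrist_force: [1.2, 4.6, 1.1]
finger_gap: 0.0573
grip_force: 30.0
t 3.45 tcp [0.5853 0.0324 0.1632] q [-0.033  0.2    1.672  0.002  1.268 -1.225] F [1.2 4.6 1.1] M [ 0.8  -0.34  0.01] gap 57.3 grip 30.0
tool z [ 0.0015  0.0017 -1.    ] shift [ 0.3 -0.4 -0.8] y heading 68.26
```

```bash
python3 -m handwheel '[[[0,0,-2],[0,0,0]],[[0,0,-2],[0,0,0]],[[0,0,-2],[0,0,0]],[[0,0,-2],[0,0,0]],[[0,0,-2],[0,0,0]],[[0,0,-2],[0,0,0]],[[0,0,-3],[0,0,0]],[[0,0,-3],[0,0,0]],[[0,0,-3],[0,0,0]],[[0,0,0],[0,0,0]]]'
python3 -c "
from h import *
st();im=r.capture('side');cv2.imwrite('pics/s2.png',cv2.resize(im[80:220,180:340],(800,700))[100:,:,::-1])"
```

```text
time_s: 4.28
tcp_pos: [0.585, 0.031, 0.1846]
eef_rot: [0.189, 0.982, -0.0, 0.0]
wrist_force: [0.4, 0.1, -1.4]
finger_gap: 0.0575
grip_force: 30.0
t 4.28 tcp [0.585  0.031  0.1846] q [-3.400e-02  1.770e-01  1.657e+00 -1.000e-03  1.307e+00 -1.225e+00] F [ 0.4  0.1 -1.4] M [ 0.03 -0.03  0.02] gap 57.5 grip 30.0
```

View pics/s2.png

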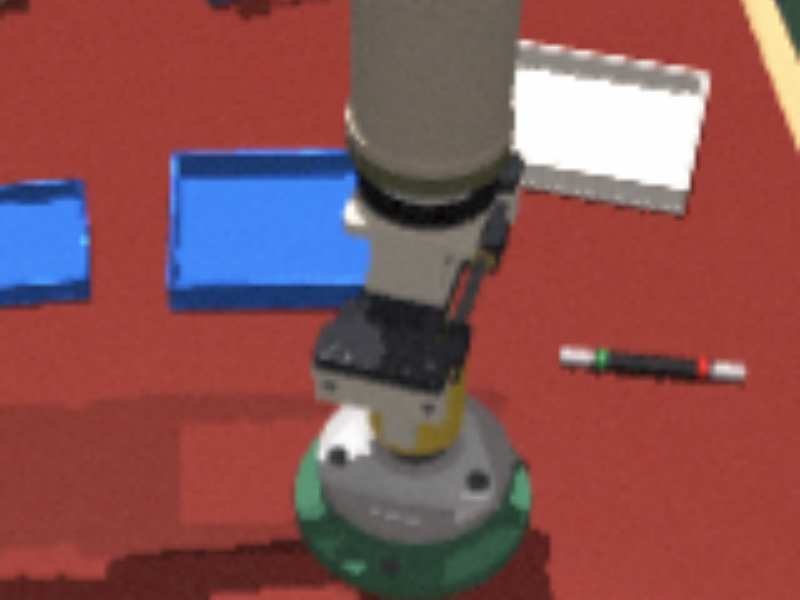

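The crop shows the cap risen clear of the hub (yellow bottom at (415,450), dark gap below). The wrist force is back to about the cap's weight, so it is free. Now I lift the rest of the way and carry it to the tray.

```bash
python3 -m handwheel '[[[0,0,-10],[0,0,0]],[[0,0,-15],[0,0,0]],[[0,0,-15],[0,0,0]],[[0,0,-15],[0,0,0]],[[0,0,-15],[0,0,0]],[[0,0,0],[0,0,0]],[[0,0,0],[0,0,0]]]'
python3 -m handwheel '[[[10,14,0],[0,0,0]],[[15,21,0],[0,0,0]],[[17,24,0],[0,0,0]],[[17,24,0],[0,0,0]],[[17,24,0],[0,0,0]],[[17,24,0],[0,0,0]],[[17,24,0],[0,0,0]],[[15,22,0],[0,0,0]],[[13,20,0],[0,0,0]],[[10,13,0],[0,0,0]]]'
python3 -m handwheel '[[[0,0,0],[0,0,0]],[[0,0,0],[0,0,0]],[[0,0,0],[0,0,0]]]'
python3 -c "
from h import *
to((.5254,.2816,.106))"
```

```text
time_s: 4.92
tcp_pos: [0.5853, 0.0312, 0.2549]
eef_rot: [0.189, 0.982, 0.0, 0.001]
wrist_force: [0.5, -0.3, -1.3]
finger_gap: 0.0573
grip_force: 30.0
time_s: 5.75
tcp_pos: [0.5239, 0.2831, 0.2519]
eef_rot: [0.188, 0.982, -0.001, -0.001]
wrist_force: [0.2, -0.5, -1.5]
finger_gap: 0.0576
grip_force: 30.0
time_s: 6.0
tcp_pos: [0.525, 0.2806, 0.2526]
eef_rot: [0.189, 0.982, -0.001, -0.001]
wrist_force: [0.3, 0.1, -1.9]
finger_gap: 0.0572
grip_force: 30.0
t 6.0 tcp [0.525  0.2806 0.2526] q [ 4.050e-01  1.470e-01  1.562e+00 -1.000e-03  1.434e+00 -7.860e-01] F [ 0.3  0.1 -1.9] M [ 0.06  0.01 -0.01] gap 57.2 grip 30.0
tool z [-0.0014 -0.0012 -1.    ] shift [ -0.2   1.4 146.6] y heading 68.24
```

```bash
python3 -m handwheel '[[[0,0,15],[0,0,0]],[[0,0,25],[0,0,0]],[[0,0,25],[0,0,0]],[[0,0,25],[0,0,0]],[[0,0,25],[0,0,0]],[[0,0,15],[0,0,0]],[[0,0,10],[0,0,0]],[[0,0,5],[0,0,0]],[[0,0,0],[0,0,0]],[[0,0,0],[0,0,0]]]'
python3 -c "
from h import *
to((.5254,.2816,.101))"
```

```text
time_s: 6.83
tcp_pos: [0.5259, 0.2811, 0.1096]
eef_rot: [0.189, 0.982, 0.0, 0.0]
wrist_force: [0.2, 0.7, -0.9]
finger_gap: 0.0576
grip_force: 30.0
t 6.83 tcp [0.5259 0.2811 0.1096] q [ 0.405  0.292  1.672 -0.     1.177 -0.785] F [ 0.2  0.7 -0.9] M [0.01 0.04 0.05] gap 57.6 grip 30.0
tool z [ 1.e-03  4.e-04 -1.e+00] shift [0.6 0.3 8.6] y heading 68.2
```

```bash
python3 -m handwheel '[[[0,0,2],[0,0,0]],[[0,0,2],[0,0,0]],[[0,0,1.5],[0,0,0]],[[0,0,1],[0,0,0]],[[0,0,0],[0,0,0]]]'
python3 -m handwheel '[[[0,0,1],[0,0,0]],[[0,0,1],[0,0,0]],[[0,0,0],[0,0,0]]]'
python3 -m handwheel '[[[0,0,0],[0,0,0]],[[0,0,0],[0,0,0]],[[0,0,0],[0,0,0]],[[0,0,0],[0,0,0]],[[0,0,0],[0,0,0]]]' 76
```

```text
time_s: 7.25
tcp_pos: [0.5251, 0.2814, 0.1022]
eef_rot: [0.189, 0.982, -0.0, -0.0]
wrist_force: [0.0, 0.6, -0.9]
finger_gap: 0.0573
grip_force: 30.0
time_s: 7.5
tcp_pos: [0.5254, 0.2815, 0.1011]
eef_rot: [0.189, 0.982, 0.0, 0.0]
wrist_force: [-2.7, -0.9, 6.3]
finger_gap: 0.0575
grip_force: 30.0
time_s: 7.92
tcp_pos: [0.5252, 0.2813, 0.1001]
eef_rot: [0.189, 0.982, -0.0, -0.0]
wrist_force: [-0.5, 0.1, 0.1]
finger_gap: 0.0758
grip_force: 0.0
```

```bash
python3 -m handwheel '[[[0,0,-5],[0,0,0]],[[0,0,-15],[0,0,0]],[[0,0,-25],[0,0,0]],[[0,0,-35],[0,0,0]],[[0,0,-35],[0,0,0]],[[0,0,-35],[0,0,0]],[[0,0,0],[0,0,0]]]'
python3 -c "
from h import *
st()
for n in('top','side'): cv2.imwrite(f'pics/{n}3.png',r.capture(n)[:,:,::-1])
a=cv2.imread('pics/top3.png')[140:290,120:320];b=cv2.imread('pics/side3.png')[110:230,190:350]
cv2.imwrite('pics/ab3.png',np.hstack([cv2.resize(a,(400,300),interpolation=cv2.INTER_CUBIC),cv2.resize(b,(400,300),interpolation=cv2.INTER_CUBIC)]))"
```

```text
time_s: 8.5
tcp_pos: [0.5283, 0.2827, 0.2599]
eef_rot: [0.189, 0.982, 0.004, 0.005]
wrist_force: [1.0, 0.7, 1.4]
finger_gap: 0.0761
grip_force: 0.0
t 8.5 tcp [0.5283 0.2827 0.2599] q [ 0.406  0.141  1.555  0.     1.432 -0.785] F [1.  0.7 1.4] M [-0.   -0.04  0.  ] gap 76.1 grip 0.0
```

View pics/ab3.png

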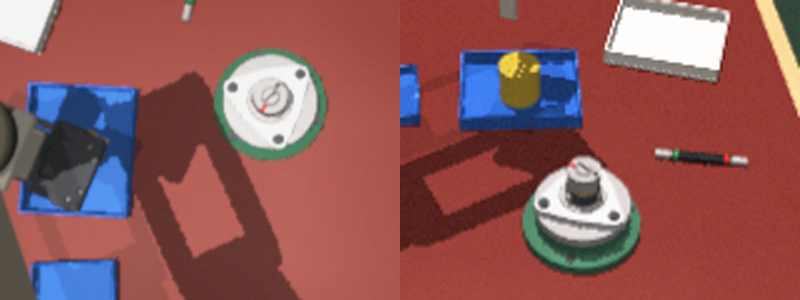

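The cap stands in the larger blue tray, at (519,80) in the right half. The bare nut shows in the left half at about (269,98), with its red stroke pointing down-left at about (264,105). Next I measure the nut centre and stroke.

```bash
python3 - <<'E'
from h import *
np.set_printoptions(precision=4,suppress=True)
I={n:cv2.imread(f"pics/{n}3.png")[:,:,::-1].copy() for n in("top","side")}
ax=np.array([.5849,.0322,.11]);Q={}
for n in I:
    u,v=proj(n,ax).round().astype(int);print(n,"axis pix",u,v)
    im=I[n].astype(int);m=((im[:,:,0]-im[:,:,1]>60)&(im[:,:,0]-im[:,:,2]>60)).astype(np.uint8)*255
    w=np.zeros_like(m);w[v-9:v+12,u-10:u+11]=255
    for c in blobs(m&w,1):
        M=c.reshape(-1,2).mean(0);p=plane(n,M,.110);d=p-ax;print(n,"red",M,cv2.contourArea(c),p,"r",np.hypot(*d[:2]),"ang",np.degrees(np.arctan2(d[1],d[0])))
    g=cv2.cvtColor(I[n],cv2.COLOR_RGB2GRAY);print(g[v-11:v+13,u-12:u+13])
# cap in tray
c=blobs(mask(I["side"],(22,120,170),(32,255,255)),20)
for k in c[:2]:
    e=cv2.fitEllipse(k);print("cap top",e,plane("side",e[0],.06))
to((.5849,.0322,.25))
E
```

```text
top axis pix 255 188
top red [251.     193.7143] 2.5 [0.5721 0.0419 0.11  ] r 0.016068211800261238 ang 142.887035625378
[[241 242 243 244 244 244 244 244 244 243 243 243 244 244 244 244 245 244
  245 245 245 245 245 243 203]
 [244 244 244 244 244 244 244 243 240 234 236 232 230 229 235 240 243 244
  244 245 245 245 245 244 233]
 [244 244 245 245 244 244 236 228 226 220 223 217 214 211 220 229 230 239
  243 244 245 245 245 245 243]
 [244 244 244 244 243 239 225 212 219 223 222 222 222 221 222 222 202 218
  228 238 244 245 245 245 245]
 [244 244 244 240 236 228 226 221 221 222 223 223 223 222 212 188 171 183
  176 206 236 244 245 245 245]
 [244 244 242 230 221 220 223 223 223 222 221 220 220 218 185 133 134 185
  173 162 207 241 244 245 245]
 [244 243 231 223 224 222 225 225 224 221 213 203 204 199 173 144 178 214
  206 174 171 230 243 245 245]
 [243 237 213 221 225 225 226 226 219 207 202 204 207 193 173 174 211 221
  221 207 164 190 229 243 245]
 [244 221 216 223 222 223 224 222 199 198 214 222 220 190 155 179 200 218
  222 219 179 151 182 240 244]
 [243 213 217 213 219 222 222 217 1
[... 3928 characters left out ...]
 70  63
   91 143 211 216 247 249 249]
 [248 249 219 216 218 162 170  91  45  52  69  81  77  81  60  61  51  51
  101 118 212 208 246 249 249]
 [249 248 228 204 216 130 121  79  48  44  47  43  51  48  43  42  38  50
   85  89 204 203 247 249 248]
 [248 248 249 188 208 166 106  67  42  45  43  45  40  41  40  41  41  68
   97 105 166 233 248 248 249]]
cap top ((233.28915405273438, 135.449951171875), (6.38243293762207, 9.641700744628906), 22.50952911376953) [0.5104 0.2822 0.06  ]
t 8.6 tcp [0.5264 0.2818 0.2532] q [ 0.406  0.146  1.562  0.     1.428 -0.785] F [ 0.4  0.1 -0.6] M [-0.05  0.01 -0.01] gap 76.2 grip 0.0
tool z [ 0.0048  0.0021 -1.    ] shift [-146.9 -210.2    3. ] y heading 68.24
```

Both views put the red stroke at azimuth about 142° and agree on the axis. I move back over the stand and pre-turn the wrist to about q6 = -2.4, leaving room for the whole tightening turn.

```bash
python3 -m handwheel '[[[-10,-14,0],[0,0,0]],[[-15,-22,0],[0,0,0]],[[-17,-24,0],[0,0,0]],[[-17,-24,0],[0,0,0]],[[-17,-24,0],[0,0,0]],[[-17,-24,0],[0,0,0]],[[-17,-24,0],[0,0,0]],[[-15,-22,0],[0,0,0]],[[-13,-20,0],[0,0,0]],[[-9,-12,0],[0,0,0]]]'
python3 -m handwheel '[[[0,0,0],[0,0,-7]],[[0,0,0],[0,0,-7]],[[0,0,0],[0,0,-7]],[[0,0,0],[0,0,-7]],[[0,0,0],[0,0,-7]],[[0,0,0],[0,0,-7]],[[0,0,0],[0,0,-7]],[[0,0,0],[0,0,-7]],[[0,0,0],[0,0,-7]],[[0,0,0],[0,0,-5]]]'
python3 -m handwheel '[[[0,0,0],[0,0,0]],[[0,0,0],[0,0,0]],[[0,0,0],[0,0,0]]]'
python3 -c "
from h import *
to((.5849,.0324,.173))"
```

```text
time_s: 9.43
tcp_pos: [0.5833, 0.0294, 0.2484]
eef_rot: [0.19, 0.982, -0.001, -0.001]
wrist_force: [-0.5, 0.7, 0.2]
finger_gap: 0.076
grip_force: 0.0
time_s: 10.27
tcp_pos: [0.5833, 0.0323, 0.2488]
eef_rot: [-0.396, 0.918, 0.001, -0.001]
wrist_force: [-0.1, 1.0, -0.5]
finger_gap: 0.0761
grip_force: 0.0
time_s: 10.52
tcp_pos: [0.5836, 0.032, 0.2495]
eef_rot: [-0.391, 0.92, 0.0, -0.001]
wrist_force: [-0.4, 0.0, 0.3]
finger_gap: 0.0759
grip_force: 0.0
t 10.52 tcp [0.5836 0.032  0.2495] q [-0.033  0.12   1.598  0.     1.426 -2.408] F [-0.4  0.   0.3] M [ 0.1   0.04 -0.03] gap 75.9 grip 0.0
tool z [-1.2e-03  1.0e-04 -1.0e+00] shift [-1.2 -0.8 76.5] y heading 136.07
```

```bash
python3 -m handwheel '[[[-1,-0.5,15],[0,0,0]],[[0,0,20],[0,0,0]],[[0,0,20],[0,0,0]],[[0,0,15],[0,0,0]],[[0,0,5],[0,0,0]],[[0,0,0],[0,0,0]],[[0,0,0],[0,0,0]],[[0,0,0],[0,0,0]]]'
python3 -c "
from h import *
to((.5849,.0324,.173))"
```

```text
time_s: 11.18
tcp_pos: [0.5857, 0.0322, 0.1767]
eef_rot: [-0.392, 0.92, -0.0, 0.001]
wrist_force: [0.0, -0.0, 0.1]
finger_gap: 0.0762
grip_force: 0.0
t 11.18 tcp [0.5857 0.0322 0.1767] q [-0.032  0.186  1.662  0.     1.291 -2.41 ] F [ 0.  -0.   0.1] M [ 0.07  0.03 -0.  ] gap 76.2 grip 0.0
tool z [ 2.1e-03 -1.0e-04 -1.0e+00] shift [0.4 0.7 3.7] y heading 136.21
```

```bash
python3 -m handwheel '[[[0,0,3],[0,0,0]],[[0,0,0],[0,0,0]],[[0,0,0],[0,0,0]],[[0,0,0],[0,0,0]]]' 60
python3 -m handwheel '[[[0,0,0],[0,0,0]],[[0,0,0],[0,0,0]],[[0,0,0],[0,0,0]],[[0,0,0],[0,0,0]],[[0,0,0],[0,0,0]],[[0,0,0],[0,0,0]]]' 25
python3 -c "
from h import *
to((.5849,.0324,.173))"
```

```text
time_s: 11.52
tcp_pos: [0.5851, 0.0322, 0.1726]
eef_rot: [-0.393, 0.92, -0.0, 0.0]
wrist_force: [0.4, 0.7, -0.0]
finger_gap: 0.0604
grip_force: 0.0
time_s: 12.02
tcp_pos: [0.5851, 0.0321, 0.1723]
eef_rot: [-0.393, 0.92, -0.0, 0.0]
wrist_force: [1.9, -0.9, -0.1]
finger_gap: 0.0399
grip_force: 30.0
t 12.02 tcp [0.5851 0.0321 0.1723] q [-0.033  0.191  1.666 -0.     1.285 -2.41 ] F [ 1.9 -0.9 -0.1] M [-0.05 -0.12 -0.03] gap 39.9 grip 30.0
tool z [ 3.e-04 -2.e-04 -1.e+00] shift [-0.1  0.4 -0.7] y heading 136.23
```

The gap of 39.9 mm matches the nut, and the offset is small. Now I tighten: plus about tool z, following the thread down.

```bash
python3 -m handwheel '[[[0,0,0.05],[0,0,4]],[[0,0,0.05],[0,0,6]],[[0,0,0.05],[0,0,6]],[[0,0,0.05],[0,0,6]],[[0,0,0.05],[0,0,6]],[[0,0,0.05],[0,0,6]],[[0,0,0.05],[0,0,6]],[[0,0,0.05],[0,0,6]],[[0,0,0.05],[0,0,6]],[[0,0,0.05],[0,0,6]]]'
python3 -c "
from h import *
st()"
python3 -m handwheel '[[[0,0,0.05],[0,0,6]],[[0,0,0.05],[0,0,6]],[[0,0,0.05],[0,0,6]],[[0,0,0.05],[0,0,6]],[[0,0,0.05],[0,0,6]],[[0,0,0.05],[0,0,6]],[[0,0,0.05],[0,0,6]],[[0,0,0.05],[0,0,6]]]'
python3 -c "
from h import *
st();im=r.capture('side');cv2.imwrite('pics/s4.png',im[:,:,::-1])"
```

```text
time_s: 12.85
tcp_pos: [0.5846, 0.0338, 0.1718]
eef_rot: [0.105, 0.995, 0.001, -0.001]
wrist_force: [-1.1, 8.0, 2.0]
finger_gap: 0.0395
grip_force: 30.0
t 12.85 tcp [0.5846 0.0338 0.1718] q [-0.031  0.191  1.666  0.003  1.285 -1.393] F [-1.1  8.   2. ] M [1.38 0.25 0.09] gap 39.5 grip 30.0
time_s: 13.52
tcp_pos: [0.5854, 0.0349, 0.1715]
eef_rot: [0.5, 0.866, 0.002, -0.0]
wrist_force: [4.1, 13.5, -2.9]
finger_gap: 0.0391
grip_force: 30.0
t 13.52 tcp [0.5854 0.0349 0.1715] q [-0.03   0.192  1.666  0.005  1.283 -0.555] F [ 4.1 13.5 -2.9] M [ 2.19 -0.78  0.04] gap 39.1 grip 30.0
```

```bash
python3 -m handwheel '[[[0,0,0],[0,0,0]],[[0,0,0],[0,0,0]],[[0,0,0],[0,0,0]],[[0,0,0],[0,0,0]]]' 60
python3 -c "
from h import *
to((.5863,.0334,.172))
im=r.capture('side')[110:230,190:350];cv2.imwrite('pics/s5.png',cv2.resize(im,(800,600),interpolation=cv2.INTER_CUBIC)[:,:,::-1])"
```

```text
time_s: 13.9
tcp_pos: [0.5848, 0.0319, 0.1713]
eef_rot: [0.498, 0.867, -0.0, -0.0]
wrist_force: [-0.3, 0.1, 0.3]
finger_gap: 0.0586
grip_force: 0.0
t 13.9 tcp [0.5848 0.0319 0.1713] q [-0.033  0.192  1.666 -0.     1.284 -0.561] F [-0.3  0.1  0.3] M [-0.01 -0.02 -0.05] gap 58.6 grip 0.0
tool z [-3.e-04 -3.e-04 -1.e+00] shift [ 0.5  2.  -0.7] y heading 30.24
```

View pics/s5.png

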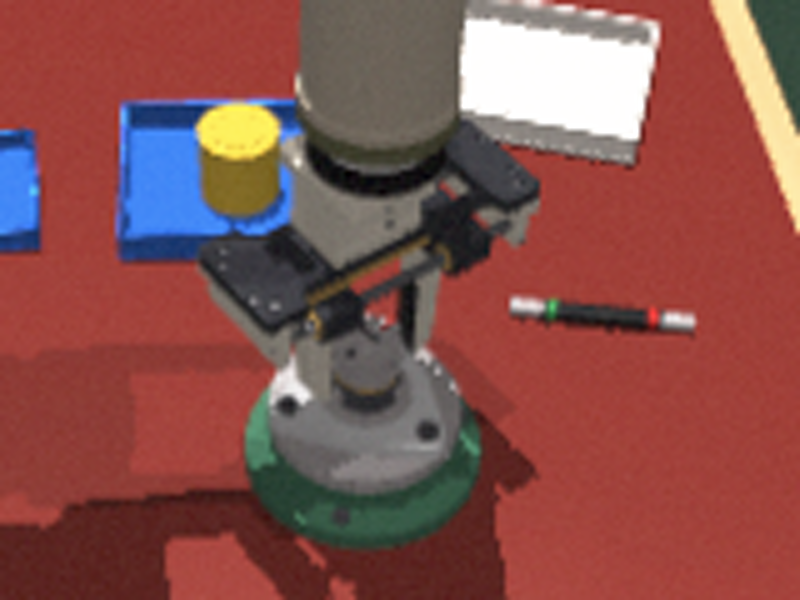

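The crop shows the nut at about (367,355) between the open fingers, with a red tip at about (383,320), so it has turned with the gripper. The cap still stands in the tray. The way the TCP drifted puts the true axis about 1.2 mm further in both +x and +y, so I recentre and regrip.

```bash
python3 -m handwheel '[[[0.5,1.8,0],[0,0,0]],[[0,0,0],[0,0,0]],[[0,0,0],[0,0,0]]]'
python3 -m handwheel '[[[0,0,0],[0,0,0]],[[0,0,0],[0,0,0]],[[0,0,0],[0,0,0]],[[0,0,0],[0,0,0]],[[0,0,0],[0,0,0]]]' 25
python3 -c "
from h import *
st()"
python3 -m handwheel '[[[0,0,0.05],[0,0,3]],[[0,0,0.05],[0,0,5]],[[0,0,0.05],[0,0,5]],[[0,0,0.05],[0,0,5]],[[0,0,0.05],[0,0,5]],[[0,0,0],[0,0,0]]]'
python3 -c "
from h import *
st()"
```

```text
time_s: 14.2
tcp_pos: [0.5863, 0.0335, 0.1714]
eef_rot: [0.498, 0.867, -0.0, 0.0]
wrist_force: [-0.5, 0.1, -0.1]
finger_gap: 0.0602
grip_force: 0.0
time_s: 14.62
tcp_pos: [0.5865, 0.0337, 0.1714]
eef_rot: [0.498, 0.867, 0.0, 0.0]
wrist_force: [2.8, 0.9, -1.5]
finger_gap: 0.039
grip_force: 30.0
t 14.62 tcp [0.5865 0.0337 0.1714] q [-0.03   0.195  1.662  0.     1.284 -0.558] F [ 2.8  0.9 -1.5] M [ 0.11 -0.38  0.01] gap 39.0 grip 30.0
time_s: 15.12
tcp_pos: [0.5865, 0.0337, 0.1712]
eef_rot: [0.663, 0.749, 0.0, 0.0]
wrist_force: [3.5, 1.7, -1.7]
finger_gap: 0.0396
grip_force: 30.0
t 15.12 tcp [0.5865 0.0337 0.1712] q [-0.03   0.195  1.662  0.     1.283 -0.152] F [ 3.5  1.7 -1.7] M [ 0.2  -0.4  -0.06] gap 39.6 grip 30.0
```

```bash
python3 -m handwheel '[[[0,0,0.05],[0,0,5]],[[0,0,0.05],[0,0,5]],[[0,0,0.05],[0,0,5]],[[0,0,0.05],[0,0,5]],[[0,0,0],[0,0,0]]]'
python3 -c "
from h import *
st()"
python3 -m handwheel '[[[0,0,0.05],[0,0,5]],[[0,0,0.05],[0,0,5]],[[0,0,0.05],[0,0,5]],[[0,0,0.05],[0,0,5]],[[0,0,0],[0,0,0]]]'
python3 -c "
from h import *
st()"
```

```text
time_s: 15.53
tcp_pos: [0.5866, 0.0337, 0.171]
eef_rot: [0.782, 0.624, 0.0, 0.0]
wrist_force: [3.5, 1.1, -1.4]
finger_gap: 0.0392
grip_force: 30.0
t 15.53 tcp [0.5866 0.0337 0.171 ] q [-0.03   0.196  1.662  0.     1.283  0.194] F [ 3.5  1.1 -1.4] M [ 0.22 -0.49 -0.07] gap 39.2 grip 30.0
time_s: 15.95
tcp_pos: [0.5866, 0.0337, 0.1708]
eef_rot: [0.878, 0.479, 0.0, 0.0]
wrist_force: [3.8, 1.3, -2.5]
finger_gap: 0.0395
grip_force: 30.0
t 15.95 tcp [0.5866 0.0337 0.1708] q [-0.03   0.196  1.662  0.     1.282  0.541] F [ 3.8  1.3 -2.5] M [ 0.24 -0.6  -0.1 ] gap 39.5 grip 30.0
```

```bash
python3 -m handwheel '[[[0,0,0.05],[0,0,5]],[[0,0,0.05],[0,0,5]],[[0,0,0.05],[0,0,5]],[[0,0,0],[0,0,0]]]'
python3 -c "
from h import *
st()"
python3 -m handwheel '[[[0,0,0.05],[0,0,5]],[[0,0,0.05],[0,0,5]],[[0,0,0.05],[0,0,5]],[[0,0,0],[0,0,0]]]'
python3 -c "
from h import *
st()"
python3 -m handwheel '[[[0,0,0.05],[0,0,5]],[[0,0,0.05],[0,0,5]],[[0,0,0.05],[0,0,5]],[[0,0,0],[0,0,0]]]'
python3 -c "
from h import *
st()"
```

```text
time_s: 16.28
tcp_pos: [0.5866, 0.0336, 0.1707]
eef_rot: [0.932, 0.361, 0.001, 0.0]
wrist_force: [5.3, 1.6, -1.7]
finger_gap: 0.0392
grip_force: 30.0
t 16.28 tcp [0.5866 0.0336 0.1707] q [-0.03   0.196  1.663  0.     1.282  0.801] F [ 5.3  1.6 -1.7] M [ 0.3  -0.66 -0.06] gap 39.2 grip 30.0
time_s: 16.62
tcp_pos: [0.5864, 0.0335, 0.1707]
eef_rot: [0.971, 0.237, 0.0, 0.0]
wrist_force: [3.5, 1.9, -0.2]
finger_gap: 0.0397
grip_force: 30.0
t 16.62 tcp [0.5864 0.0335 0.1707] q [-0.03   0.196  1.663 -0.     1.283  1.062] F [ 3.5  1.9 -0.2] M [ 0.13 -0.41  0.08] gap 39.7 grip 30.0
time_s: 16.95
tcp_pos: [0.5862, 0.0335, 0.1707]
eef_rot: [0.994, 0.109, -0.0, 0.0]
wrist_force: [-0.6, 0.4, 4.6]
finger_gap: 0.0392
grip_force: 30.0
t 16.95 tcp [0.5862 0.0335 0.1707] q [-0.03   0.196  1.663 -0.     1.283  1.323] F [-0.6  0.4  4.6] M [0.14 0.19 0.27] gap 39.2 grip 30.0
```

```bash
python3 -m handwheel '[[[0,0,0],[0,0,4]],[[0,0,0],[0,0,4]],[[0,0,0],[0,0,4]],[[0,0,0],[0,0,0]]]'
python3 -c "
from h import *
st()"
python3 -m handwheel '[[[0,0,0],[0,0,4]],[[0,0,0],[0,0,4]],[[0,0,0],[0,0,4]],[[0,0,0],[0,0,0]]]'
python3 -c "
from h import *
st()"
```

```text
time_s: 17.28
tcp_pos: [0.5862, 0.0336, 0.1708]
eef_rot: [1.0, 0.005, 0.0, 0.0]
wrist_force: [-0.8, 0.2, 5.9]
finger_gap: 0.0396
grip_force: 30.0
t 17.28 tcp [0.5862 0.0336 0.1708] q [-0.03   0.196  1.663 -0.     1.283  1.531] F [-0.8  0.2  5.9] M [0.21 0.27 0.17] gap 39.6 grip 30.0
time_s: 17.62
tcp_pos: [0.5862, 0.0337, 0.1708]
eef_rot: [0.995, -0.1, 0.0, -0.0]
wrist_force: [-0.3, 0.8, 6.6]
finger_gap: 0.0395
grip_force: 30.0
t 17.62 tcp [0.5862 0.0337 0.1708] q [-0.03   0.196  1.663  0.     1.283  1.741] F [-0.3  0.8  6.6] M [0.31 0.34 0.39] gap 39.5 grip 30.0
```

The commanded turn now totals 238°, past the maximum of 4.0 rad, and the reaction torque has risen. To confirm the nut is bottomed I open, swing the fingers aside, and look at the red stroke.

```bash
python3 -m handwheel '[[[0,0,0],[0,0,0]],[[0,0,0],[0,0,0]],[[0,0,0],[0,0,0]],[[0,0,0],[0,0,0]]]' 62
python3 -m handwheel '[[[0,0,0],[0,0,-7]],[[0,0,0],[0,0,-7]],[[0,0,0],[0,0,-7]],[[0,0,0],[0,0,-7]],[[0,0,0],[0,0,-7]],[[0,0,0],[0,0,-7]],[[0,0,0],[0,0,-7]],[[0,0,0],[0,0,0]]]'
python3 - <<'E'
from h import *
st();im=r.capture('side');cv2.imwrite('pics/side6.png',im[:,:,::-1])
ax=np.array([.5863,.0334,.109]);u,v=proj("side",ax).round().astype(int);print(u,v)
i=im.astype(int);m=((i[:,:,0]-i[:,:,1]>45)&(i[:,:,0]-i[:,:,2]>45)).astype(np.uint8)*255
w=np.zeros_like(m);w[v-12:v+16,u-13:u+14]=255
for c in blobs(m&w,0.5):
    M=c.reshape(-1,2).mean(0);d=plane("side",M,.109)-ax;print(M,cv2.contourArea(c),np.hypot(*d[:2]),np.degrees(np.arctan2(d[1],d[0])))
cv2.imwrite('pics/s6.png',cv2.resize(im[v-40:v+35,u-50:u+50],(800,600),interpolation=cv2.INTER_CUBIC)[:,:,::-1])
E
```

```text
time_s: 17.95
tcp_pos: [0.5858, 0.0334, 0.1697]
eef_rot: [0.995, -0.101, -0.001, 0.0]
wrist_force: [-0.1, 0.2, 0.1]
finger_gap: 0.06
grip_force: 0.0
time_s: 18.62
tcp_pos: [0.586, 0.0334, 0.1699]
eef_rot: [0.946, 0.323, -0.0, -0.0]
wrist_force: [0.4, 0.1, -0.5]
finger_gap: 0.0621
grip_force: 0.0
t 18.62 tcp [0.586  0.0334 0.1699] q [-0.03   0.197  1.663 -0.     1.282  0.883] F [ 0.4  0.1 -0.5] M [-0.04  0.15  0.  ] gap 62.1 grip 0.0
264 178
[259.33333333 171.06666667] 15.5 0.02899318895224667 109.91410306626273
[264.23076923 166.61538462] 7.5 0.0449598881229642 81.16751888624546
```

View pics/s6.png

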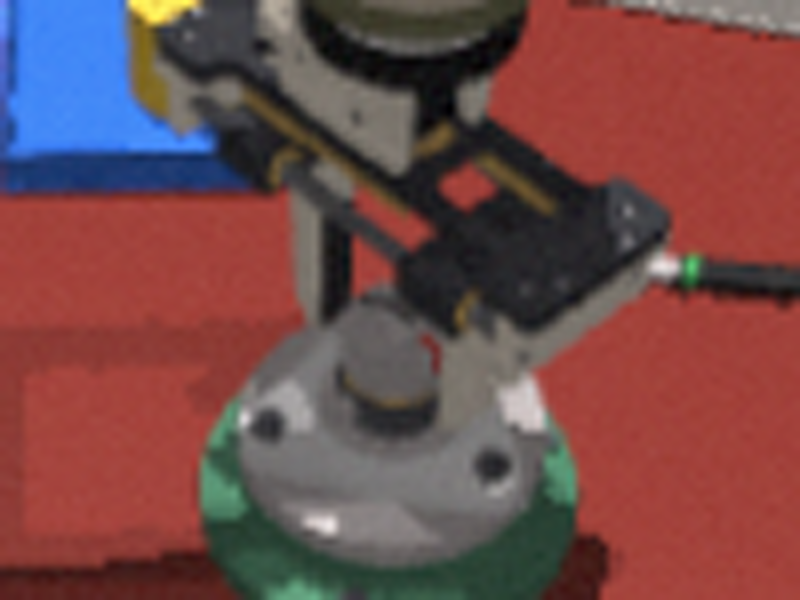

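The crop shows the nut in shadow at about (390,350), with the red stroke at its right side at (430,355), i.e. pixel (267.8,182.4). I compute its azimuth, regrip here, press the stop once more and check the torque.

```bash
python3 - <<'E'
from h import *
ax=np.array([.5863,.0334,.109])
for p in((267.8,182.4),(268.2,181),(268,184)):
  for z in(.109,.103):
    d=plane("side",p,z)-ax;print(p,z,np.hypot(*d[:2]).round(4),np.degrees(np.arctan2(d[1],d[0])).round(1))
E
python3 -m handwheel '[[[0,0,0],[0,0,0]],[[0,0,0],[0,0,0]],[[0,0,0],[0,0,0]],[[0,0,0],[0,0,0]],[[0,0,0],[0,0,0]]]' 25
python3 -c "
from h import *
st()"
python3 -m handwheel '[[[0,0,0],[0,0,3]],[[0,0,0],[0,0,3]],[[0,0,0],[0,0,0]]]'
python3 -c "
from h import *
st()"
python3 -m handwheel '[[[0,0,0],[0,0,4]],[[0,0,0],[0,0,4]],[[0,0,0],[0,0,4]],[[0,0,0],[0,0,0]]]'
python3 -c "
from h import *
st()"
```

```text
(267.8, 182.4) 0.109 0.0222 -63.3
(267.8, 182.4) 0.103 0.0183 -53.3
(268.2, 181) 0.109 0.0187 -50.8
(268.2, 181) 0.103 0.0158 -36.0
(268, 184) 0.109 0.0279 -69.3
(268, 184) 0.103 0.0235 -62.8
time_s: 19.08
tcp_pos: [0.5863, 0.0334, 0.1702]
eef_rot: [0.948, 0.319, 0.0, 0.0]
wrist_force: [0.9, -0.8, -1.2]
finger_gap: 0.0391
grip_force: 30.0
t 19.08 tcp [0.5863 0.0334 0.1702] q [-0.03   0.196  1.663 -0.     1.282  0.891] F [ 0.9 -0.8 -1.2] M [-0.18  0.04 -0.03] gap 39.1 grip 30.0
time_s: 19.33
tcp_pos: [0.5863, 0.0334, 0.1704]
eef_rot: [0.963, 0.268, 0.0, 0.0]
wrist_force: [0.1, -0.5, -0.3]
finger_gap: 0.0395
grip_force: 30.0
t 19.33 tcp [0.5863 0.0334 0.1704] q [-0.03   0.196  1.663 -0.     1.282  0.998] F [ 0.1 -0.5 -0.3] M [-0.24  0.11  0.34] gap 39.5 grip 30.0
time_s: 19.67
tcp_pos: [0.5864, 0.0335, 0.1705]
eef_rot: [0.986, 0.166, 0.0, 0.0]
wrist_force: [-0.7, -0.1, 1.6]
finger_gap: 0.0396
grip_force: 30.0
t 19.67 tcp [0.5864 0.0335 0.1705] q [-0.03   0.196  1.663 -0.     1.282  1.206] F [-0.7 -0.1  1.6] M [-0.11  0.11  0.4 ] gap 39.6 grip 30.0
```

Reaction torque climbs to a steady 0.34–0.40 N·m straight away, so the pads are slipping on a bottomed nut. Now I back off 91°, which includes a little for wind-up.

```bash
python3 -m handwheel '[[[0,0,-0.05],[0,0,-4]],[[0,0,-0.06],[0,0,-6]],[[0,0,-0.06],[0,0,-6]],[[0,0,-0.06],[0,0,-6]],[[0,0,-0.06],[0,0,-6]],[[0,0,-0.06],[0,0,-6]],[[0,0,-0.06],[0,0,-6]],[[0,0,-0.06],[0,0,-6]]]'
python3 -c "
from h import *
st()"
python3 -m handwheel '[[[0,0,-0.06],[0,0,-6]],[[0,0,-0.06],[0,0,-6]],[[0,0,-0.06],[0,0,-6]],[[0,0,-0.06],[0,0,-6]],[[0,0,-0.06],[0,0,-6]],[[0,0,-0.06],[0,0,-6]],[[0,0,-0.06],[0,0,-5]],[[0,0,-0.04],[0,0,-4]],[[0,0,0],[0,0,0]],[[0,0,0],[0,0,0]]]'
python3 - <<'E'
from h import *
st();im=r.capture('side')
ax=np.array([.5863,.0334,.11]);u,v=proj("side",ax).round().astype(int)
for a in(0,20,35,50):print(a,proj("side",ax+.018*np.array([np.cos(np.radians(a)),np.sin(np.radians(a)),0])).round(1),end=' ')
print(u,v);cv2.imwrite('pics/s7.png',cv2.convertScaleAbs(cv2.resize(im[v-30:v+30,u-40:u+40],(800,600),interpolation=cv2.INTER_CUBIC),alpha=1.4)[:,:,::-1])
E
```

```text
time_s: 20.33
tcp_pos: [0.5865, 0.0334, 0.171]
eef_rot: [0.84, 0.543, 0.0, 0.0]
wrist_force: [0.9, -1.2, 0.8]
finger_gap: 0.0394
grip_force: 30.0
t 20.33 tcp [0.5865 0.0334 0.171 ] q [-0.03   0.196  1.662  0.     1.283  0.393] F [ 0.9 -1.2  0.8] M [-0.23 -0.1  -0.13] gap 39.4 grip 30.0
time_s: 21.17
tcp_pos: [0.5866, 0.0335, 0.1713]
eef_rot: [0.572, 0.82, 0.0, 0.0]
wrist_force: [2.3, -0.8, -0.9]
finger_gap: 0.0396
grip_force: 30.0
t 21.17 tcp [0.5866 0.0335 0.1713] q [-0.03   0.195  1.662 -0.     1.283 -0.383] F [ 2.3 -0.8 -0.9] M [-0.2  -0.55  0.09] gap 39.6 grip 30.0
0 [269.7 177. ] 20 [269.1 175.5] 35 [268.2 174.5] 50 [267.  173.7] 264 177
```

View pics/s7.png

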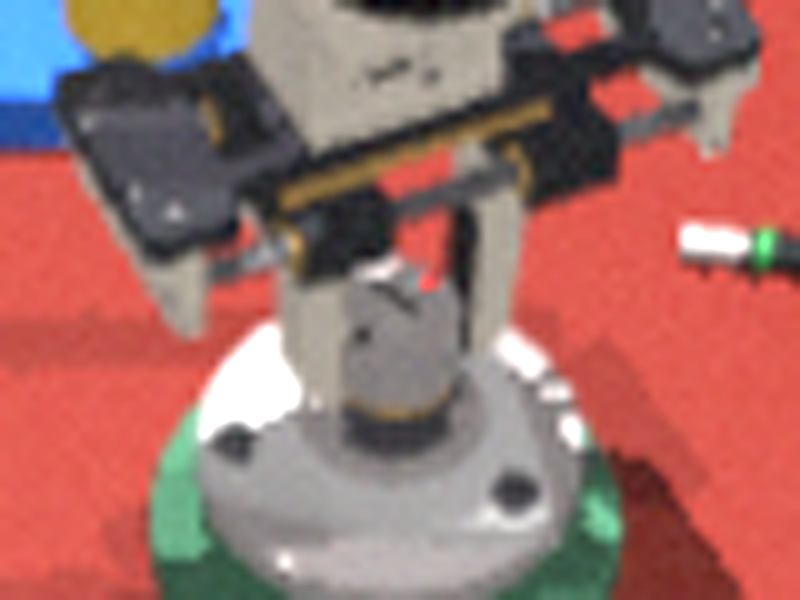

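The crop shows the red stroke at (430,283), i.e. pixel (267,175.3), azimuth about 36°. It was about -55° when bottomed, so the nut has backed off roughly 90°, which agrees with the 1.59 rad of wrist turn. The grip is steady at 30 N, so I hand in.

```bash
python3 -m handwheel '[[[0,0,0],[0,0,0]],[[0,0,0],[0,0,0]],[[0,0,0],[0,0,0]]]'
python3 -c "
from h import *
st();print(r.job_done())"
```

```text
time_s: 21.47
tcp_pos: [0.5866, 0.0335, 0.1714]
eef_rot: [0.572, 0.82, 0.0, 0.0]
wrist_force: [4.7, -1.3, -1.3]
finger_gap: 0.0396
grip_force: 30.0
t 21.47 tcp [0.5866 0.0335 0.1714] q [-0.03   0.195  1.662 -0.     1.283 -0.383] F [ 4.7 -1.3 -1.3] M [-0.21 -0.88  0.  ] gap 39.6 grip 30.0
the job is handed in; nothing more can be done
None
```

I handed the job in at 21.5 s: the cap is standing in the larger blue tray, and the nut was bottomed, backed off about 90° and is still gripped at 30 N; `job_done()` gave no verdict.

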